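# Shut the centrifuge lid and start the run

### The arm

A 6-joint arm with a two-finger parallel gripper is mounted at the origin on the work surface. World frame = base frame: x ahead of the robot, y to its left, z up, the work surface at z = 0. Lengths are in m, angles in rad, forces in N, time in s.
With the tool pointing down it reaches from about 0.35 to 0.775 m from the base axis. Payload 5.5 kg.
Tool frame: the origin (TCP) lies between the finger pads; the fingertips stand 17 mm ahead of it and the grasp point (between the pads) lies 2 mm behind it (env.finger_overhang is the distance from the TCP to the fingertips, in m); z points along the fingers, y is the line along which they close (so a half turn about z gives the same grasp; the last joint's range is limited). The gripper opens to 85 mm and grips with 20 to 120 N. Pads are 22 mm wide; open, the fingers measure 114 mm over their backs; the gripper's body (76 mm by 85 mm) begins 54 mm behind the grasp point. The pads swing forward as they close: fully open they stand 13 mm farther back than shut.
Start: joints at [1.022, 0.313, 0.046, 1.304, 0, 1.431], TCP at [0.229, 0.528, 0.248] pointing down, gripper open.
Joint ranges: [-2.76, 2.76], [-0.86, 1.69], [-1.03, 1.26], [-2.2, 2.34], [-1.47, 1.5], [-3.14, 3.14]. Speed limits (rad/s): [2.57, 2.57, 3.14, 3.14, 3.14, 3.14].

### API

Orientations are given as a unit quaternion [w, x, y, z].
In Python, from workcell import env gives the robot as it stands. The module is installed in compiled form; this text tells all that it offers.
- The arm moves only by the shell command python3 -m pendant 'ROWS' [FORCE]. ROWS is JSON, a list of rows, each a list of 5 numbers: the gripper's target within -1 to 1 (fully open at 1, half-way at 0, shut at -1), then the shift along the tool's x, y, z in m, then the turn about the tool's z in rad. A call has 1 to 8 rows; each row shifts and turns the commanded pose from where the row before left it, along the tool's axes as they then stand; what a row does not reach is not made up. A row lasts 1/8 s, in which the tool goes at most 62.5 mm and 10.7 degrees, less where a joint would pass 70% of its speed; a pose out of reach is approached as far as the arm can. A call with a gripper value outside its range is refused whole. The fingers move at their own pace and stop on an object; FORCE is the grip in N (left out, the last holds). Time passes only in rows, so rows that do not move let the fingers close. It gives the time, the measured TCP pose, the force, the opening and the grip force at its end, in the units of the state.
- env.get_state(): the state, without advancing time (a new reading comes with each control period).
- env.read_camera(name): name is "side" or "top" or "wrist"; returns the picture (420x560x3 uint8, red, green, blue); there is no depth.
- env.calibration(name): a dict with "K" (3x3 intrinsics, pixels), "T" (4x4, takes a point from camera to world coordinates); the wrist camera has in their place "tool_from_camera" (4x4, takes a point from camera to tool coordinates, whose origin is the TCP and whose axes are the flange's). Camera axes: x right, y down, z forward; pixel columns grow to the right and rows downward; lengths in m; the calibration is good to about 2 mm. A picture is of the moment at which its call begins: read the wrist's pose just before it. calibration takes no time and is no camera call.
- env.hand_in(): hands the job in; it is judged then, once.
Trained networks look in the newest picture that a camera, given by its name, has taken for a name from the list of things; names that differ only in an ending like _2 or _b are one class to them, and where a whole thing is asked for, a point or a joint stands for the part that bears it (a point fixed in the world has none). Each returns a list of dicts, best first, with "score" (0 to 1); they miss things now and then, are a little off and sometimes report something else, mostly with a low value. They report only what shows in the picture. A call takes as long as a camera call. They do not tell look-alikes from the thing itself.
- env.recognise(camera, label): "centre" ([column, row] in pixels, amid what is visible of it).
The state is a dict: "clock": time; "joint_pos": joint angles; "qvel": joint speeds; "tau": joint torques, N m; "tcp_pos": TCP position; "orientation": TCP orientation; "wrist_force": force on the tool from outside, world axes, zero at the start; "ft_torque": the same for the moment, N m; "finger_gap": finger opening in m; "grip_force": force on a finger pad.
Only numpy, scipy, OpenCV 4.12 (cv2) and the standard library are available. Lean on these libraries where they do the work, as an engineer would, in place of code of your own. Each camera call takes 0.05 s, during which the arm holds its last target. There are 200 camera calls.

### The job

The loaded bench centrifuge stands with its lid up. Using only the fingertips or the outside of the fingers, push the lid over from behind and down until it is fully shut, gently, touching only its outer side and without pinching or slamming it; then press the green start button all the way in and let go. Leave the red stop button and everything else on the bench alone.

Things in the scene. Friction and masses are not known exactly. Their poses are not given: they have to be found in the camera images.
- centrifuge: cream bench centrifuge, fixed. Origin: on the bench under the centre of its bowl; x points to its back (hinge), -x to its front (brown panel), z up. Console x = -165 to +120 mm, 240 mm wide, deck 70 mm high; round bowl on it 212 mm across, rim 120 mm above the bench. The two buttons stand on the deck in front of the bowl, 135 mm before the origin, 40 mm to either side; which is left varies
- lid (a joint): angle of the round cream lid, rad: 0 shut, 1.57 upright, stops at 0 and 1.85; starts 1.4 to 1.7. Stiff hinge: stays where left; pushed all the way (0.15 to 0.75 N m about the axis). Disc 190 mm across, 12 mm thick, 280 g, centred 105 mm from the hinge axis; on the side away from the hinge a tab 90 mm wide reaches 222 mm from the axis
- lid_hinge (a point): middle of the lid's hinge axis, on the centrifuge 105 mm behind its origin and 124 mm above the bench. The axis runs along the centrifuge's y. The inner face of the lid passes through this axis
- lid_back (a point): point on the middle line of the lid's outer face (the top face when shut, the back face when open), 150 mm from the hinge axis. Turns with the lid: x points along the lid from tab to hinge, z out of the outer face. The inner side of lid and tab has a black rubber lining 3 mm thick, not to be touched
- start_top (a point): centre of the top of the green start button, 28 mm diameter cap, which is pressed straight down, standing on the deck in front of the bowl
- start (a joint): travel of the green start button in m: 0 out, 0.006 fully in; a spring returns it, 5 N holds it fully in
- stop (a joint): travel of the red stop button in m, built like the green one: 0 out, 0.006 fully in
- stop_top (a point): centre of the top of the red stop button
- tube_rack: blue test-tube rack full of capped tubes, 70 x 170 x 100 mm, loose, 400 g; it stands in front of the centrifuge. Origin: centre of its underside
- amber_bottle: closed amber glass bottle, 64 mm diameter, 130 mm tall, loose, behind the centrifuge. Origin: centre of its underside
- beaker: open glass beaker, 68 mm diameter, 85 mm tall, loose, behind the centrifuge. Origin: centre of its underside
- timer: flat grey bench timer with yellow keys, 60 x 75 x 20 mm, loose, beside the centrifuge. Origin: centre of its underside
- jar: white plastic jar with a blue lid, 60 mm diameter, 75 mm tall, loose, beside the centrifuge. Origin: centre of its underside
- wash_bottle: clear plastic bottle with a red cap, 66 mm diameter, 160 mm tall, loose, at the right of the bench. Origin: centre of its underside
Not all that is in view belongs to the job. Of the things that look like the jar, take the one that is farthest to the robot's right at the start.

How it is judged:
By the outcome, as a careful person would: the job done as asked, in the order asked, and still so for the second after the job is handed in, with the robot touching nothing.
It also fails if it takes over 48 s, if anything falls off the work surface, if the arm or the gripper's body presses on something with over 40 N, if the wrist force passes 120 N, or if a joint passes its speed limit or range.

## Working session

There is one attempt and no reset: what is moved stays moved. The work goes in short steps, Python scripts to look and compute and a shell command to move; the robot and the scene stay as the last step left them, time stands still between calls to the robot, and variables do not carry over. Pictures are saved under pics/ and viewed, at most 10 in all, crops included, and the job is handed in when it is done.

```bash
mkdir -p pics; cat > h.py <<'E'
import numpy as np, cv2
from workcell import env
def shot(n,f): 
    im=env.read_camera(n); cv2.imwrite('pics/'+f,cv2.cvtColor(im,cv2.COLOR_RGB2BGR)); return im
def ray(n,px):
    c=env.calibration(n);K=np.array(c['K']);T=np.array(c['T'])
    d=T[:3,:3]@np.linalg.inv(K)@[px[0],px[1],1]; return T[:3,3],d
def atz(n,px,z):
    o,d=ray(n,px); return o+d*(z-o[2])/d[2]
def proj(n,p):
    c=env.calibration(n);K=np.array(c['K']);T=np.linalg.inv(np.array(c['T']))
    q=K@(T[:3,:3]@np.asarray(p)+T[:3,3]); return q[:2]/q[2]
E
python3 - <<'E'
from h import *
a=shot('top','top.png');b=shot('side','side.png')
for n in ('top','side'):
    print(n,np.round(env.calibration(n)['T'],3).tolist())
    for l in ['centrifuge','start_top','stop_top','lid','tube_rack','amber_bottle','beaker','timer','jar','wash_bottle']:
        print(l,[(np.round(r['centre']).tolist(),round(r['score'],2)) for r in env.recognise(n,l)][:4])
s=env.get_state();print(s['clock'],s['tcp_pos'],s['orientation'])
E
```

```text
top [[0.028, -0.997, 0.069, 0.489], [-0.999, -0.026, 0.026, -0.089], [-0.024, -0.07, -0.997, 1.226], [0.0, 0.0, 0.0, 1.0]]
centrifuge [([260.0, 220.0], 0.93)]
start_top [([312.0, 219.0], 0.64)]
stop_top [([305.0, 250.0], 0.38)]
lid [([212.0, 206.0], 0.85)]
tube_rack [([355.0, 251.0], 0.57), ([248.0, 280.0], 0.16)]
amber_bottle [([173.0, 237.0], 0.78), ([260.0, 219.0], 0.62)]
beaker [([187.0, 187.0], 0.65), ([306.0, 249.0], 0.59)]
timer [([250.0, 284.0], 0.64)]
jar [([241.0, 145.0], 0.97), ([273.0, 164.0], 0.95), ([202.0, 145.0], 0.71), ([313.0, 217.0], 0.44)]
wash_bottle [([422.0, 211.0], 0.72)]
side [[0.812, -0.397, 0.427, 0.181], [-0.584, -0.556, 0.592, -0.586], [0.002, -0.73, -0.683, 0.718], [0.0, 0.0, 0.0, 1.0]]
centrifuge [([240.0, 206.0], 0.68)]
start_top [([285.0, 247.0], 0.62)]
stop_top [([249.0, 253.0], 0.59)]
lid [([228.0, 130.0], 0.89)]
tube_rack [([285.0, 314.0], 0.74)]
amber_bottle []
beaker []
timer [([182.0, 257.0], 0.67)]
jar [([396.0, 340.0], 0.72), ([273.0, 166.0], 0.71), ([306.0, 204.0], 0.62), ([296.0, 177.0], 0.56)]
wash_bottle [([399.0, 343.0], 0.71), ([228.0, 132.0], 0.24)]
1.1 [0.22858543 0.52763498 0.24831237] [7.92140879e-06 2.02969474e-01 9.79185065e-01 2.76090895e-05]
```

View pics/top.png

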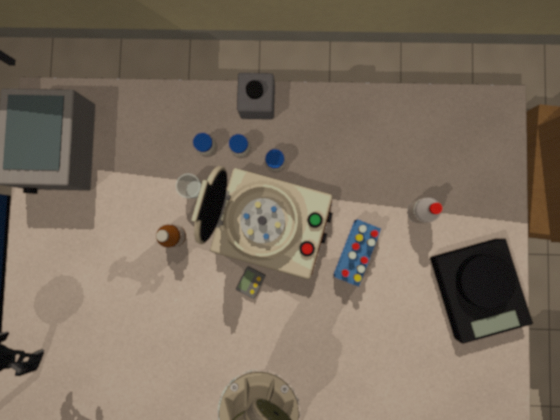

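View pics/side.png

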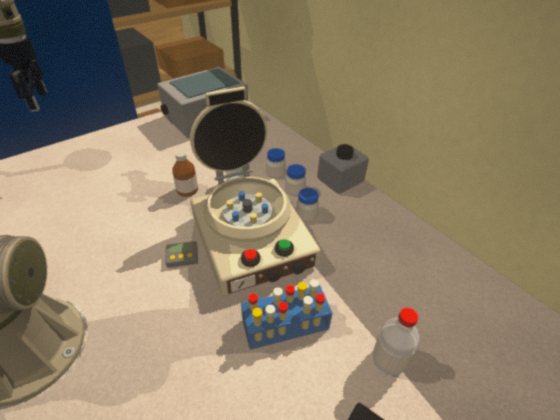

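```bash
python3 - <<'E'
from h import *
print('start',atz('top',(312,219),.08),atz('side',(285,247),.08),'stop',atz('top',(305,250),.08),atz('side',(249,253),.08))
print('bottle',atz('top',(173,237),.13),'beaker',atz('top',(187,187),.085),'rack',atz('top',(355,251),.1))
for p in [(241,145),(273,164),(202,145)]: print('jar',atz('top',p,.075))
print('timer',atz('top',(250,284),.02),'wash',atz('top',(422,211),.16))
E
```

```text
start [ 0.54064606 -0.13464581  0.08      ] [ 0.53883779 -0.14642975  0.08      ] stop [ 0.45706726 -0.11783761  0.08      ] [ 0.46368637 -0.1142908   0.08      ]
bottle [0.48225391 0.22529205 0.13      ] beaker [0.61829519 0.20619303 0.085     ] rack [ 0.45871689 -0.24844066  0.1       ]
jar [0.7391338  0.06462686 0.075     ]
jar [ 0.68848776 -0.02492191  0.075     ]
jar [0.73673721 0.17231965 0.075     ]
timer [0.3558721 0.0328223 0.02     ] wash [ 0.56421259 -0.40457388  0.16      ]
```

Top: green button (316,219), red (307,248), bowl about (262,220), the lid stands at (212,205) on the left (world +y) side, with the beaker (188,186) and bottle (170,236) behind it. No lookalikes for the lid or buttons; only jars are ambiguous and they are not to be touched. Now I fit the pose and take a close crop.

```bash
cat >> h.py <<'E'
def blob(im,lo,hi,box):
    h=cv2.cvtColor(im,cv2.COLOR_RGB2HSV); m=cv2.inRange(h,np.array(lo),np.array(hi))
    k=np.zeros_like(m); k[box[1]:box[3],box[0]:box[2]]=1; m*=k
    n,l,s,c=cv2.connectedComponentsWithStats(m); i=1+np.argmax(s[1:,4]); return c[i],s[i]
E
python3 - <<'E'
from h import *
a=cv2.cvtColor(cv2.imread('pics/top.png'),cv2.COLOR_BGR2RGB);b=cv2.cvtColor(cv2.imread('pics/side.png'),cv2.COLOR_BGR2RGB)
G=((45,120,50),(85,255,255));R=((0,170,90),(6,255,255))
P=[]
for n,im,bg,br in(('top',a,(300,205,330,235),(295,235,320,260)),('side',b,(270,235,300,260),(238,245,265,270))):
    g,sg=blob(im,*G,bg);r,sr=blob(im,*R,br);print(n,g,sg,r,sr)
    G_,R_=atz(n,g,.083),atz(n,r,.083);print(G_,R_,np.linalg.norm(G_-R_));P.append((G_[:2],R_[:2]))
g=np.mean([p[0] for p in P],0);r=np.mean([p[1] for p in P],0)
d=(g-r)/np.linalg.norm(g-r); X=np.array([-d[1],d[0]]); 
if X[1]<0:X=-X
o=(g+r)/2+.135*X; print('yaw',np.arctan2(X[1],X[0]),'o',o,'X',X)
Y=np.array([-X[1],X[0]])
W=lambda x,y,z:np.r_[o+x*X+y*Y,z]
for n,im,f in(('top',a,'ct.png'),('side',b,'cs.png')):
    im=cv2.cvtColor(im,cv2.COLOR_RGB2BGR)
    c=[(-.165,-.12,.07),(-.165,.12,.07),(.12,.12,.07),(.12,-.12,.07)]
    k=4; x0,y0=(150,130) if n=='top' else (160,70)
    im=cv2.resize(im[y0:y0+150,x0:x0+200],None,fx=k,fy=k,interpolation=cv2.INTER_CUBIC) if n=='top' else cv2.resize(im[y0:y0+200,x0:x0+200],None,fx=3,fy=3,interpolation=cv2.INTER_CUBIC)
    k=4 if n=='top' else 3
    q=lambda p:((proj(n,p)-[x0,y0]+.5)*k).astype(int)
    cv2.polylines(im,[np.array([q(W(*p)) for p in c])],1,(255,0,255),1)
    cv2.polylines(im,[np.array([q(W(.106*np.cos(t),.106*np.sin(t),.12)) for t in np.linspace(0,6.3,40)])],1,(255,255,0),1)
    for th,col in((1.4,(0,255,0)),(1.55,(0,255,255)),(1.7,(0,0,255))):
        cv2.polylines(im,[np.array([q(W(.105-r_*np.cos(th),y_,.124+r_*np.sin(th))) for r_,y_ in [(0.105+.095*np.sin(t),.095*np.cos(t)) for t in np.linspace(0,6.3,30)]])],1,col,1)
    cv2.imwrite('pics/'+f,im)
E
```

```text
top [314.88349515 219.44660194] [310 214  11  12 103] [306.81 248.19] [302 243  11  11 100]
[ 0.53951575 -0.14227967  0.083     ] [ 0.46210093 -0.1224761   0.083     ] 0.079907661777327
side [283.85294118 244.41176471] [278 240  13  10 102] [250.00793651 254.37301587] [244 249  13  12 126]
[ 0.53974379 -0.14085749  0.083     ] [ 0.46198781 -0.12107825  0.083     ] 0.08023223686471152
yaw 1.3210310537417742 o [ 0.5342059  -0.00086186] X [0.24717652 0.96897047]
```

View pics/ct.png

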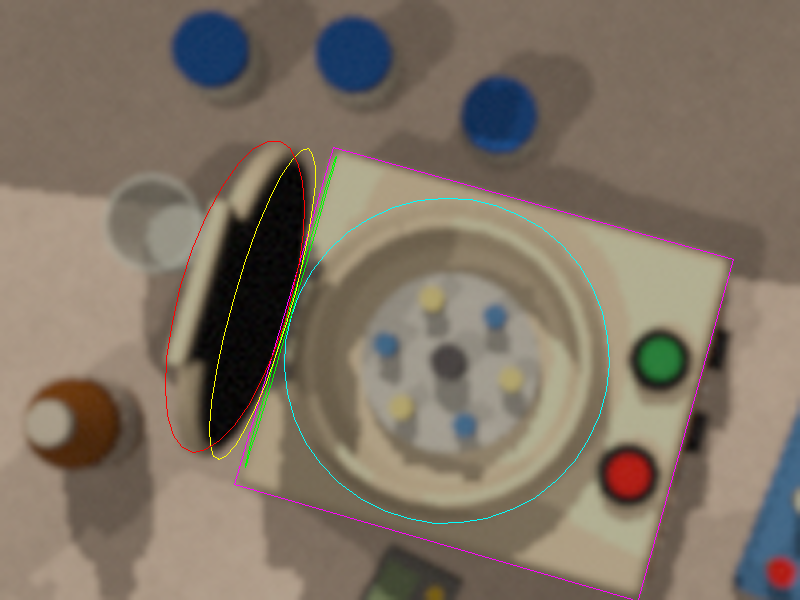

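View pics/cs.png

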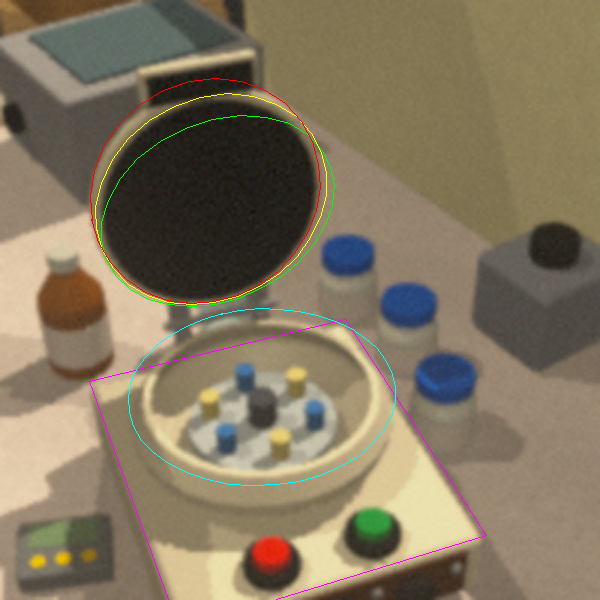

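Overlay fits the console and the buttons within 2 mm. The lid's rim lies between the yellow and red curves, so its angle is about 1.6. I'll turn so tool x runs along the centrifuge's x, rising with the fingers shut.

```bash
cat >> h.py <<'E'
from scipy.spatial.transform import Rotation as Ro
X=np.array([.2472,.9690]);Y=np.array([-.9690,.2472]);O=np.array([.5342,-.0009])
def st():
    s=env.get_state();p=np.array(s['tcp_pos']);q=s['orientation'];R=Ro.from_quat([q[1],q[2],q[3],q[0]]).as_matrix()
    xc=np.r_[(p[:2]-O)@X,(p[:2]-O)@Y,p[2]]
    print('t',s['clock'],'xc',xc.round(4),'yawerr',(np.arctan2(R[1,0],R[0,0])-1.321).round(4),'F',np.round(s['wrist_force'],2),'gap',s['finger_gap'],'j',np.round(s['joint_pos'],2),env.finger_overhang)
    return p,R
def to(x,y,z):
    p,R=st();t=np.r_[O+x*X+y*Y,z];print('shift',(R.T@(t-p)).round(4))
E
python3 -m pendant '[[-1,0,0,-0.011,0.1765],[-1,0,0,-0.011,0.1765],[-1,0,0,-0.011,0.1765],[-1,0,0,-0.011,0.1765],[-1,0,0,-0.011,0.1765],[-1,0,0,-0.011,0.1765],[-1,0,0,-0.011,0.1765],[-1,0,0,-0.011,0.1765]]' 20
python3 -c "
from h import *
to(.17,0,.335)"
```

```text
clock: 2.1
tcp_pos: [0.2286, 0.5276, 0.3367]
orientation: [-0.0, 0.792, 0.611, 0.0]
wrist_force: [-0.2, 0.3, 0.4]
finger_gap: -0.0004
grip_force: 0.0
t 2.1 xc [0.4366 0.4268 0.3367] yawerr -0.006 F [-0.22  0.31  0.37] gap -0.00037482249742326395 j [1.02 0.31 0.25 1.52 0.   2.85] 0.017
shift [-0.264   0.4284  0.0017]
```

```bash
python3 -m pendant '[[-1,-0.026,0.043,0,0],[-1,-0.026,0.043,0,0],[-1,-0.026,0.043,0,0],[-1,-0.026,0.043,0,0],[-1,-0.026,0.043,0,0],[-1,-0.026,0.043,0,0],[-1,-0.026,0.043,0,0],[-1,-0.026,0.043,0,0]]' && python3 -m pendant '[[-1,-0.026,0.043,0,0],[-1,-0.026,0.042,0,-0.006],[-1,0,0,0,0]]'
python3 - <<'E'
from h import *
to(.15,0,.332)
im=shot('side','s2.png')
cv2.imwrite('pics/s2c.png',cv2.resize(cv2.cvtColor(im[40:240,140:340],cv2.COLOR_RGB2BGR),None,fx=3,fy=3))
E
```

```text
clock: 3.1
tcp_pos: [0.5115, 0.2397, 0.3365]
orientation: [0.0, 0.79, 0.613, 0.0]
wrist_force: [0.5, 0.1, 0.5]
finger_gap: -0.0001
grip_force: 0.0
clock: 3.48
tcp_pos: [0.582, 0.1668, 0.3352]
orientation: [0.0, 0.789, 0.614, -0.0]
wrist_force: [-0.6, 0.3, 0.7]
finger_gap: -0.0002
grip_force: 0.0
t 3.475 xc [ 0.1743 -0.0049  0.3352] yawerr 0.0011 F [-0.64  0.35  0.74] gap -0.0001798056301047384 j [ 0.15  0.37  0.34  1.54 -0.    1.97] 0.017
shift [-0.0243 -0.0049  0.0032]
```

View pics/s2c.png

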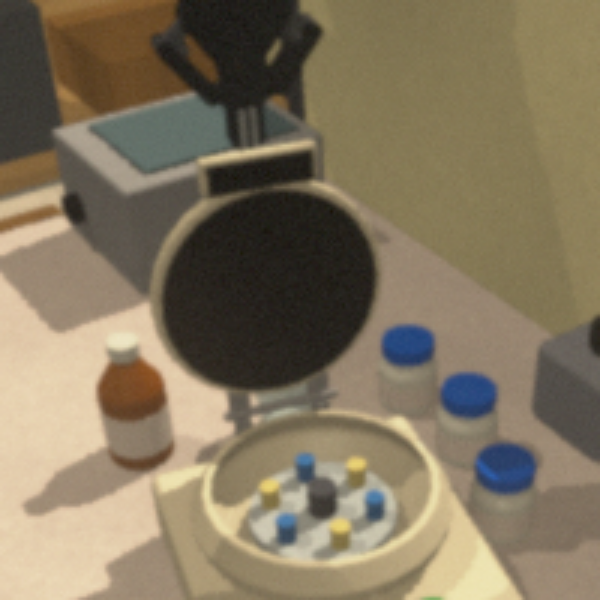

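The fingers stand centred behind the tab, which is at (255,165) in the crop. I'll work out the arc, with the fingertip edge at r = 0.19 on the outer face.

```bash
python3 - <<'E'
import numpy as np
th=np.arange(1.5,-.01,-.1);r=.19
x=.116-r*np.cos(th)+.012*np.sin(th);z=.141+r*np.sin(th)+.012*np.cos(th)
for a,b,c,d,e in zip(th,x,z,np.r_[0,np.diff(x)],np.r_[0,np.diff(z)]):print('%.2f x %.4f z %.4f dx %.4f dzt %.4f'%(a,b,c,d,-e))
E
python3 -m pendant '[[-1,-0.006,-0.005,0.002,0],[-1,-0.006,0,0.002,0],[-1,-0.006,0,0,0],[-1,-0.004,0,0,0],[-1,-0.004,0,0,0],[-1,-0.004,0,0,0],[-1,-0.004,0,0,0],[-1,-0.004,0,0,0]]'; python3 -c "
from h import *
st()"
```

```text
1.50 x 0.1145 z 0.3314 dx 0.0000 dzt -0.0000
1.40 x 0.0955 z 0.3303 dx -0.0190 dzt 0.0011
1.30 x 0.0767 z 0.3273 dx -0.0188 dzt 0.0030
1.20 x 0.0583 z 0.3224 dx -0.0184 dzt 0.0049
1.10 x 0.0405 z 0.3158 dx -0.0178 dzt 0.0067
1.00 x 0.0234 z 0.3074 dx -0.0171 dzt 0.0084
0.90 x 0.0073 z 0.2973 dx -0.0161 dzt 0.0101
0.80 x -0.0078 z 0.2857 dx -0.0151 dzt 0.0116
0.70 x -0.0216 z 0.2726 dx -0.0138 dzt 0.0131
0.60 x -0.0340 z 0.2582 dx -0.0124 dzt 0.0144
0.50 x -0.0450 z 0.2426 dx -0.0109 dzt 0.0156
0.40 x -0.0543 z 0.2260 dx -0.0093 dzt 0.0166
0.30 x -0.0620 z 0.2086 dx -0.0076 dzt 0.0174
0.20 x -0.0678 z 0.1905 dx -0.0059 dzt 0.0181
0.10 x -0.0719 z 0.1719 dx -0.0040 dzt 0.0186
-0.00 x -0.0740 z 0.1530 dx -0.0021 dzt 0.0189
clock: 4.53
tcp_pos: [0.5659, 0.1336, 0.3323]
orientation: [-0.0, 0.788, 0.616, 0.0]
wrist_force: [0.7, 0.2, 1.2]
finger_gap: -0.0002
grip_force: 0.0
t 4.525 xc [0.1382 0.0026 0.3323] yawerr 0.0057 F [0.65 0.21 1.18] gap -0.00024340026318704177 j [0.09 0.32 0.26 1.51 0.   1.91] 0.017
```

```bash
python3 -m pendant '[[-1,-0.004,0,0,0.005],[-1,-0.004,0.002,0,0],[-1,-0.004,0,0,0],[-1,-0.004,0,0,0],[-1,-0.004,0,0,0],[-1,-0.004,0,0,0],[-1,-0.005,0,0,0],[-1,-0.005,0,0.0005,0]]'; python3 -c "
from h import *
st()"
```

```text
clock: 5.52
tcp_pos: [0.5595, 0.1001, 0.3319]
orientation: [0.0, 0.789, 0.614, 0.0]
wrist_force: [0.8, 2.1, 1.8]
finger_gap: 0.0002
grip_force: 1.1
t 5.525 xc [0.1041 0.0004 0.3319] yawerr 0.0008 F [0.83 2.09 1.77] gap 0.00019903002657895464 j [ 0.04  0.29  0.22  1.5  -0.    1.86] 0.017
```

Contact made at about 2 N. Following the arc.

```bash
python3 -m pendant '[[-1,-0.0055,0,0.0005,0],[-1,-0.0055,0,0.0008,0],[-1,-0.0055,0,0.001,0],[-1,-0.0055,0,0.001,0],[-1,-0.0055,0,0.0012,0],[-1,-0.0055,0,0.0014,0],[-1,-0.0055,0,0.0015,0],[-1,-0.0055,0,0.0017,0]]'; python3 -c "
from h import *
st()"
```

```text
clock: 6.52
tcp_pos: [0.5485, 0.0574, 0.3226]
orientation: [-0.0, 0.789, 0.614, -0.0]
wrist_force: [0.8, 1.3, 2.0]
finger_gap: -0.0003
grip_force: 0.9
t 6.525 xc [0.0601 0.0006 0.3226] yawerr 0.0008 F [0.79 1.28 2.01] gap -0.00026012377140568067 j [-0.04  0.26  0.15  1.46 -0.    1.78] 0.017
```

```bash
python3 -m pendant '[[-1,-0.0055,0,0.0018,0],[-1,-0.0055,0,0.002,0],[-1,-0.0053,0,0.0021,0],[-1,-0.0053,0,0.0023,0],[-1,-0.0052,0,0.0024,0],[-1,-0.005,0,0.0025,0],[-1,-0.005,0,0.0027,0],[-1,-0.005,0,0.0028,0]]'; python3 -c "
from h import *
st()"
```

```text
clock: 7.52
tcp_pos: [0.5382, 0.017, 0.3039]
orientation: [0.0, 0.789, 0.614, 0.0]
wrist_force: [0.8, 0.1, 1.1]
finger_gap: 0.0003
grip_force: 0.8
t 7.525 xc [0.0183 0.0005 0.3039] yawerr 0.0009 F [0.79 0.05 1.12] gap 0.00026606707515978176 j [-0.12  0.23  0.07  1.41 -0.    1.7 ] 0.017
```

```bash
python3 - <<'E'
from h import *
im=shot('side','s3.png')
cv2.imwrite('pics/s3c.png',cv2.resize(cv2.cvtColor(im[40:240,140:340],cv2.COLOR_RGB2BGR),None,fx=3,fy=3))
E
```

```text
(no output)
```

View pics/s3c.png

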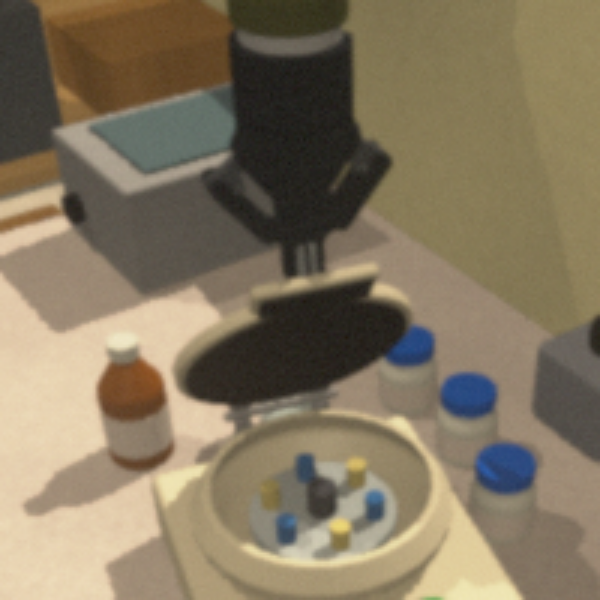

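The lid follows; its tab is at (315,290) in the crop, with the fingers on the outer face. Continuing.

```bash
python3 -m pendant '[[-1,-0.0055,0,0.0032,0],[-1,-0.0054,0,0.0033,0],[-1,-0.0053,0,0.0034,0],[-1,-0.0052,0,0.0036,0],[-1,-0.005,0,0.0038,0],[-1,-0.0048,0,0.0041,0],[-1,-0.0046,0,0.0043,0],[-1,-0.0045,0,0.0044,0]]'; python3 -c "
from h import *
st()"
```

```text
clock: 8.57
tcp_pos: [0.5282, -0.0221, 0.2737]
orientation: [0.0, 0.789, 0.614, -0.0]
wrist_force: [0.0, 1.6, 0.4]
finger_gap: 0.0001
grip_force: 0.6
t 8.575 xc [-0.022   0.0005  0.2737] yawerr 0.0008 F [0.02 1.57 0.38] gap 7.752109476023344e-05 j [-0.19  0.22 -0.02  1.33 -0.    1.63] 0.017
```

```bash
python3 -m pendant '[[-1,-0.0042,0,0.0047,0],[-1,-0.004,0,0.0048,0],[-1,-0.0039,0,0.005,0],[-1,-0.0037,0,0.0051,0],[-1,-0.0036,0,0.0052,0],[-1,-0.0033,0,0.0053,0],[-1,-0.0032,0,0.0054,0],[-1,-0.003,0,0.0055,0]]'; python3 -c "
from h import *
st()"
```

```text
clock: 9.57
tcp_pos: [0.5212, -0.05, 0.2326]
orientation: [0.0, 0.789, 0.614, 0.0]
wrist_force: [-0.5, 0.2, 0.1]
finger_gap: -0.0001
grip_force: 0.5
t 9.575 xc [-0.0507  0.0004  0.2326] yawerr 0.0008 F [-0.45  0.18  0.13] gap -5.475310832925168e-05 j [-0.25  0.22 -0.12  1.23  0.    1.57] 0.017
```

```bash
python3 -m pendant '[[-1,-0.0029,0,0.0055,0],[-1,-0.0027,0,0.0056,0],[-1,-0.0026,0,0.0057,0],[-1,-0.0024,0,0.0058,0],[-1,-0.0022,0,0.0058,0],[-1,-0.0019,0,0.0058,0],[-1,-0.0017,0,0.0058,0],[-1,-0.0015,0,0.0058,0]]'; python3 -c "
from h import *
st()"
```

```text
clock: 10.58
tcp_pos: [0.5168, -0.0672, 0.1868]
orientation: [-0.0, 0.789, 0.614, -0.0]
wrist_force: [0.2, -1.6, 1.1]
finger_gap: 0.0
grip_force: 0.5
t 10.575 xc [-0.0685  0.0005  0.1868] yawerr 0.0008 F [ 0.24 -1.57  1.1 ] gap 2.7973755465201757e-05 j [-0.28  0.24 -0.21  1.12  0.    1.54] 0.017
```

```bash
python3 -m pendant '[[-1,-0.001,0,0.004,0],[-1,-0.001,0,0.004,0],[-1,-0.001,0,0.004,0],[-1,-0.0005,0,0.004,0],[-1,-0.0005,0,0.003,0],[-1,0,0,0.003,0],[-1,0,0,0.003,0],[-1,0,0,0.002,0]]'; python3 -c "
from h import *
st()"
```

```text
clock: 11.58
tcp_pos: [0.5159, -0.0711, 0.16]
orientation: [0.0, 0.789, 0.614, -0.0]
wrist_force: [-0.7, -2.0, 0.8]
finger_gap: -0.0004
grip_force: 0.4
t 11.575 xc [-0.0725  0.0004  0.16  ] yawerr 0.0007 F [-0.72 -2.04  0.84] gap -0.00040464807566845216 j [-0.29  0.25 -0.26  1.06 -0.    1.53] 0.017
```

```bash
python3 -m pendant '[[-1,0,0,0.0015,0],[-1,0,0,0.0015,0],[-1,0,0,0.001,0],[-1,0,0,0.001,0],[-1,0,0,0.001,0],[-1,0,0,0.0005,0],[-1,0,0,0,0]]'; python3 -c "
from h import *
st()"
```

```text
clock: 12.45
tcp_pos: [0.5159, -0.0708, 0.1536]
orientation: [-0.0, 0.789, 0.614, 0.0]
wrist_force: [-0.2, -0.2, 0.5]
finger_gap: -0.0
grip_force: 0.1
t 12.45 xc [-0.0723  0.0005  0.1536] yawerr 0.0008 F [-0.23 -0.19  0.46] gap -1.9930143599724506e-05 j [-0.29  0.26 -0.27  1.05  0.    1.53] 0.017
```

```bash
python3 -m pendant '[[-1,0,0,0.001,0],[-1,0,0,0.001,0],[-1,0,0,0.0005,0],[-1,0,0,0,0]]'; python3 -c "
from h import *
st()"
```

```text
clock: 12.95
tcp_pos: [0.5159, -0.0709, 0.1529]
orientation: [0.001, 0.789, 0.614, 0.0]
wrist_force: [-4.9, 1.1, 12.3]
finger_gap: -0.0
grip_force: 6.2
t 12.95 xc [-0.0724  0.0004  0.1529] yawerr 0.0009 F [-4.85  1.09 12.3 ] gap -4.546947735317793e-05 j [-0.29  0.26 -0.27  1.04  0.    1.53] 0.017
```

Lid shut: 12 N of resistance at exactly the shut height. Lifting off and moving above the green button.

```bash
python3 -m pendant '[[-1,0,0,-0.003,0],[-1,0,0,-0.012,0],[-1,0,0,-0.02,0],[-1,0,0,0,0]]'; python3 - <<'E'
from h import *
g=np.array([.5396,-.1416]);gy=(g-O)@Y;print('green',(g-O)@X,gy); to(-.138,gy,.125)
im=shot('side','s4.png')
cv2.imwrite('pics/s4c.png',cv2.resize(cv2.cvtColor(im[110:310,150:350],cv2.COLOR_RGB2BGR),None,fx=3,fy=3))
E
```

```text
clock: 13.45
tcp_pos: [0.5171, -0.0713, 0.1879]
orientation: [0.001, 0.789, 0.614, 0.001]
wrist_force: [0.2, 0.1, -0.1]
finger_gap: 0.0
grip_force: 0.0
green -0.13500342 -0.04001363999999996
t 13.45 xc [-0.0724 -0.0009  0.1879] yawerr 0.0008 F [ 0.19  0.13 -0.12] gap 1.6791799886692268e-05 j [-0.29  0.24 -0.21  1.12  0.    1.53] 0.017
shift [-0.0656  0.0389  0.063 ]
```

View pics/s4c.png

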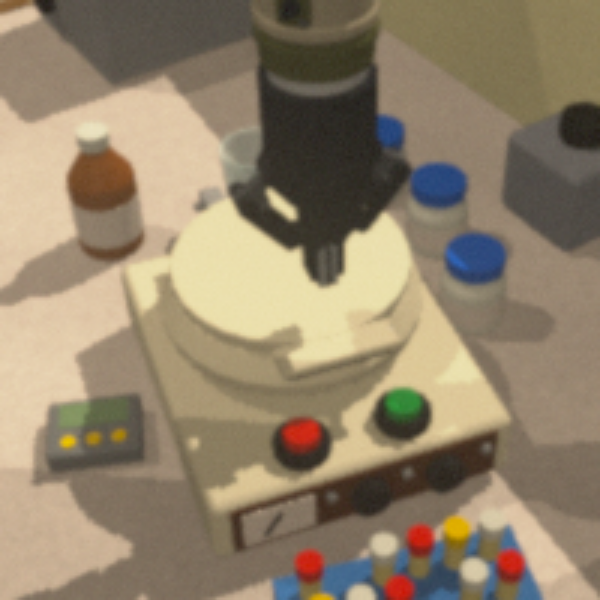

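The lid lies flat and shut, and the green button is at (403,403) in the crop, clear of the tab at (345,345). Going above the button.

```bash
python3 -m pendant '[[-1,-0.022,0.013,0,0],[-1,-0.022,0.013,0,0],[-1,-0.022,0.013,0,0],[-1,0,0,0.02,0],[-1,0,0,0.02,0],[-1,0,0,0.02,0],[-1,0,0,0.01,0],[-1,0,0,0,0]]'; python3 -c "
from h import *
to(-.138,-.04,.105)"
```

```text
clock: 14.5
tcp_pos: [0.5369, -0.1445, 0.1153]
orientation: [-0.001, 0.789, 0.614, -0.0]
wrist_force: [-0.7, -0.3, 0.3]
finger_gap: -0.0005
grip_force: 0.0
t 14.5 xc [-0.1385 -0.0381  0.1153] yawerr 0.0006 F [-0.67 -0.29  0.26] gap -0.00047457881842354277 j [-0.41  0.35 -0.23  0.99  0.    1.41] 0.017
shift [0.0005 0.0019 0.0103]
```

```bash
python3 -m pendant '[[-1,0,0.002,0.003,0],[-1,0,0,0.003,0],[-1,0,0,0.002,0],[-1,0,0,0.002,0],[-1,0,0,0.002,0],[-1,0,0,0.001,0],[-1,0,0,0,0]]'; python3 -c "
from h import *
st()"
```

```text
clock: 15.38
tcp_pos: [0.5397, -0.1451, 0.1035]
orientation: [0.0, 0.789, 0.614, 0.0]
wrist_force: [0.5, -0.5, 4.2]
finger_gap: 0.0004
grip_force: 2.3
t 15.375 xc [-0.1384 -0.041   0.1035] yawerr 0.0008 F [ 0.52 -0.48  4.25] gap 0.0004004768743783144 j [-0.41  0.37 -0.25  0.96  0.    1.41] 0.017
```

```bash
python3 -m pendant '[[-1,0,0,0.001,0],[-1,0,0,0.001,0],[-1,0,0,0.001,0],[-1,0,0,0,0]]'; python3 -m pendant '[[-1,0,0,0.001,0],[-1,0,0,0.001,0],[-1,0,0,0,0]]'
```

```text
clock: 15.88
tcp_pos: [0.5398, -0.1452, 0.1028]
orientation: [0.001, 0.789, 0.614, 0.001]
wrist_force: [-4.9, 1.8, 18.7]
finger_gap: -0.0
grip_force: 10.0
clock: 16.25
tcp_pos: [0.5399, -0.1452, 0.1025]
orientation: [0.002, 0.789, 0.614, 0.001]
wrist_force: [-10.0, 2.8, 31.8]
finger_gap: -0.0003
grip_force: 15.8
```

31 N against a hard stop. I'll check the spring signature while letting go gradually.

```bash
for i in 1; do python3 -m pendant '[[-1,0,0,-0.003,0],[-1,0,0,-0.002,0],[-1,0,0,0,0]]'|grep -E "pos|force"; python3 -m pendant '[[-1,0,0,-0.0015,0],[-1,0,0,0,0]]'|grep -E "pos|force";python3 -m pendant '[[-1,0,0,-0.0015,0],[-1,0,0,0,0]]'|grep -E "pos|force"; python3 -m pendant '[[-1,0,0,-0.0015,0],[-1,0,0,0,0]]'|grep -E "pos|force"; python3 -m pendant '[[-1,0,0,-0.0015,0],[-1,0,0,0,0]]'|grep -E "pos|force"; done
```

```text
tcp_pos: [0.5397, -0.1451, 0.1035]
wrist_force: [1.3, -0.4, 4.9]
grip_force: 2.3
tcp_pos: [0.5397, -0.1451, 0.1046]
wrist_force: [1.4, -0.0, 3.6]
grip_force: 1.9
tcp_pos: [0.5396, -0.1451, 0.1062]
wrist_force: [2.3, -0.1, 3.1]
grip_force: 1.5
tcp_pos: [0.5392, -0.145, 0.1076]
wrist_force: [1.3, -0.8, 2.1]
grip_force: 1.1
tcp_pos: [0.5389, -0.1449, 0.109]
wrist_force: [0.8, 0.0, 1.6]
grip_force: 0.7
```

A clear spring curve (about 5 N falling off over 6 mm, then the hard stop), so the button went fully in. Retreating.

```bash
python3 -m pendant '[[-1,0,0,-0.005,0],[-1,0,0,-0.02,0],[-1,0,0,-0.04,0],[-1,0,0,-0.05,0],[-1,0,0,-0.04,0],[-1,0,0,0,0],[-1,0,0,0,0]]'; python3 - <<'E'
from h import *
st()
im=shot('side','s5.png')
cv2.imwrite('pics/s5.png',cv2.cvtColor(im,cv2.COLOR_RGB2BGR))
E
```

```text
clock: 18.5
tcp_pos: [0.5388, -0.1448, 0.2635]
orientation: [-0.001, 0.789, 0.614, -0.0]
wrist_force: [0.2, -0.4, 0.1]
finger_gap: -0.0003
grip_force: 0.0
t 18.5 xc [-0.1383 -0.04    0.2635] yawerr 0.0009 F [ 0.21 -0.37  0.13] gap -0.00034028115475439344 j [-0.41  0.28  0.03  1.33  0.    1.41] 0.017
```

View pics/s5.png

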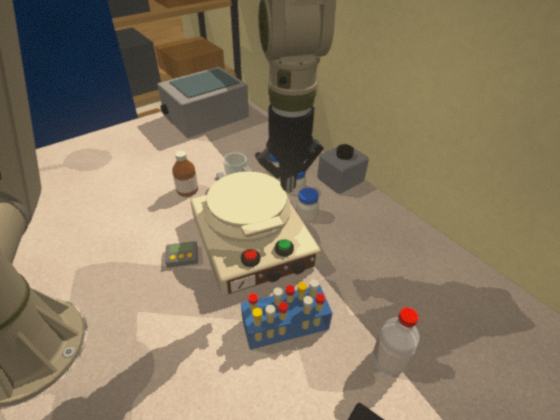

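The lid is shut at (247,203), the green button at (285,247) is back out, and nothing else has moved.

```bash
python3 -c "
from workcell import env
print(env.hand_in())"
```

```text
the job is handed in; nothing more can be done
None
```

The lid is fully shut, the green start button was pressed all the way in and released, nothing else was touched or moved, and the job was handed in at about 18.5 s.

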